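# Put the stray sample containers back in their racks

### The job

Four containers were left standing about beside the racks after the session: two glass vials, a dropper bottle and a screw-cap jar. Put each one back into a free pocket of the rack that already holds one of its kind, standing upright on the pocket's floor. Set them down rather than dropping them, keep everything upright all the time, and leave the containers that are already racked standing in their pockets.

Things in the scene. Friction and masses are not known exactly. Their poses are not given: they have to be found in the camera images.
- vial_a: Stray container to put away: clear glass sample vial, 30 mm in diameter and 100 mm tall, straight body with a white ribbed cap 28 mm wide on top; 35 to 65 g. Origin at the centre of its foot, z up. Grip the body, for instance 60 to 70 mm above the foot. Among the four strays lie a small gold-necked bottle (76 mm tall) and a marker, 25 mm or more clear of them.
- vial_b: Stray container to put away, same as vial_a: clear glass sample vial, 30 mm in diameter and 100 mm tall, straight body with a white ribbed cap 28 mm wide on top; 35 to 65 g. Origin at the centre of its foot, z up. Grip the body, for instance 60 to 70 mm above the foot.
- dropper: Stray container to put away: amber dropper bottle with a black collar and an orange rubber bulb: body 25 mm in diameter up to 57 mm, collar 22 mm wide up to 66 mm, bulb 12 mm wide up to 88 mm; 25 to 50 g. Origin at the centre of its foot, z up. Grip the body high, just under the collar, for instance with the fingers reaching down to 36 mm above the foot.
- jar: Stray container to put away: white squat screw-cap jar, 44 mm in diameter and 78 mm tall (body to 58 mm, cap of the same width above), grey-white label; 50 to 90 g. Origin at the centre of its foot, z up. Grip the body or the cap, for instance 55 to 60 mm above the foot.
- vial_rack: Fixed grey plastic bottle rack: block 24 mm high, 64 mm (x) by 181 mm (y), 3 round pockets in a row along its y axis, each 44 mm wide, 18 mm deep, floor 6 mm above the table. Origin on the table under its middle; pocket centres at x = 0, y = -52, 0 and +52 mm. The middle pocket is taken by racked_vial; the two end pockets are free.
- dropper_rack: Fixed grey plastic bottle rack: block 24 mm high, 59 mm (x) by 166 mm (y), 3 round pockets in a row along its y axis, each 39 mm wide, 18 mm deep, floor 6 mm above the table. Origin on the table under its middle; pocket centres at x = 0, y = -47, 0 and +47 mm. The pocket at y = +47 mm is taken by racked_dropper; the other two are free.
- jar_rack: Fixed grey plastic bottle rack: block 24 mm high, 78 mm (x) by 157 mm (y), 2 round pockets in a row along its y axis, each 58 mm wide, 18 mm deep, floor 6 mm above the table. Origin on the table under its middle; pocket centres at x = 0, y = -33 and +33 mm. The pocket at y = -33 mm is taken by racked_jar; the other is free.
- racked_vial: Loose vial like vial_a (30 mm wide, 100 mm tall) that already stands in the vial rack's middle pocket and stays there. Origin at the centre of its foot.
- racked_dropper: Loose dropper bottle like dropper (25 mm wide, 88 mm tall) that already stands in an end pocket of the dropper rack and stays there. Origin at the centre of its foot.
- racked_jar: Loose jar like jar (44 mm wide, 78 mm tall) that already stands in one pocket of the jar rack and stays there. Origin at the centre of its foot.

How it is judged (in metres and radians):
At the end, for the whole second after the job is handed in: Each stray container stands in a free pocket of its kind's rack: within 10 mm of the pocket centre along rack x and y, origin under 10 mm above the rack's underside, tilt under 0.12 rad, let go, at rest. The three racked containers stand likewise in the pockets they began in (x of vial_a in the frame of vial_rack between -0.01 and 0.01 m and (y of vial_a in the frame of vial_rack between -0.062 and -0.042 m or y of vial_a in the frame of vial_rack between 0.042 and 0.062 m) and z of each of vial_a, vial_b, racked_vial in the frame of vial_rack below 0.01 m and angle between each of vial_a, vial_b, dropper, jar, racked_vial, racked_dropper, racked_jar's own z axis and vertical below 0.12 rad and x of vial_b in the frame of vial_rack between -0.01 and 0.01 m and (y of vial_b in the frame of vial_rack between -0.062 and -0.042 m or y of vial_b in the frame of vial_rack between 0.042 and 0.062 m) and x of dropper in the frame of dropper_rack between -0.01 and 0.01 m and (y of dropper in the frame of dropper_rack between -0.057 and -0.037 m or y of dropper in the frame of dropper_rack between -0.01 and 0.01 m) and z of each of dropper, racked_dropper in the frame of dropper_rack below 0.01 m and x of jar in the frame of jar_rack between -0.01 and 0.01 m and y of jar in the frame of jar_rack between 0.023 and 0.043 m and z of each of jar, racked_jar in the frame of jar_rack below 0.01 m and x of racked_vial in the frame of vial_rack between -0.01 and 0.01 m and y of racked_vial in the frame of vial_rack between -0.01 and 0.01 m and x of racked_dropper in the frame of dropper_rack between -0.01 and 0.01 m and y of racked_dropper in the frame of dropper_rack between 0.037 and 0.057 m and x of racked_jar in the frame of jar_rack between -0.01 and 0.01 m and y of racked_jar in the frame of jar_rack between -0.043 and -0.023 m and linear speed of each of vial_a, vial_b, dropper, jar, racked_vial, racked_dropper, racked_jar below 0.02 m/s and contact force between the fingers and vial_a below 0.05 N and contact force between the fingers and vial_b below 0.05 N and contact force between the fingers and dropper below 0.05 N and contact force between the fingers and jar below 0.05 N); the robot touches nothing.
It fails at once if A container is tipped by more than 0.7 rad (40 degrees) (angle between any of vial_a, vial_b, dropper, jar, racked_vial, racked_dropper, racked_jar's own z axis and vertical above 0.7 rad).
It fails at once if A container is dropped: let go by the fingers and falling at more than 0.6 m/s (a fall of about 2 cm) ((linear speed of vial_a above 0.6 m/s and contact force between the fingers and vial_a below 0.05 N) or (linear speed of vial_b above 0.6 m/s and contact force between the fingers and vial_b below 0.05 N) or (linear speed of dropper above 0.6 m/s and contact force between the fingers and dropper below 0.05 N) or (linear speed of jar above 0.6 m/s and contact force between the fingers and jar below 0.05 N)).
It also fails if it takes over 131 s, if anything falls off the work surface, if the arm or the gripper's body presses on something with over 40 N, if the wrist force passes 120 N, or if a joint passes its speed limit or range.

### The arm

A 6-joint arm with a two-finger parallel gripper is mounted at the origin on a cart in front of the work surface, level with it; the furniture and walls round the work are solid. World frame = base frame: x ahead of the robot, y to its left, z up, the work surface at z = 0. Lengths are in mm, angles in rad, forces in N, time in s.
With the tool pointing down it reaches from about 275 to 1000 mm from the base axis. Payload 8.4 kg.
Tool frame: the origin (TCP) lies at the very end of the fingers, on their centre line; the grasp point (between the pads) lies 19 mm behind it; z points along the fingers, y is the line along which they close (so a half turn about z gives the same grasp; the last joint's range is limited). The gripper opens to 85 mm and grips with 20 to 120 N. Pads are 22 mm wide; open, the fingers measure 114 mm over their backs; the gripper's body (76 mm by 85 mm) begins 54 mm behind the grasp point. The pads swing forward as they close: fully open they stand 13 mm farther back than shut.
Start: joints at [1.137, 0.353, 1.633, -0, 1.155, -0.002], TCP at [261.565, 567.637, 231.281] pointing down, gripper open.
Joint ranges: [-2.63, 2.63], [-0.92, 2.1], [0.06, 2.66], [-1.3, 4.44], [0, 2.69], [-3.02, 3.02]. Speed limits (rad/s): [2.22, 2.22, 2.79, 3.14, 3.14, 3.14].

### API

Orientations are given as [roll, pitch, yaw] about the fixed x, y, z axes, in that order (R = Rz(yaw) Ry(pitch) Rx(roll)).
In Python, from rig import sensors, grab_frame, camera_params, order gives the robot as it stands. The module is installed in compiled form; this text tells all that it offers.
- The arm moves only by the tool move_arm, never from a script. Its argument "motion" is a list of rows, each a list of 7 numbers: the turn, a rotation vector about the tool's x, y, z in shares of pi rad (1.0 is pi rad), then the shift along the tool's x, y, z in normalised numbers (1 is 60 cm), then the finger opening in m, from 0 to 0.0854. A call has 1 to 8 rows; each row is the pose to reach, as a shift and turn from the pose commanded when the call began, along the tool's axes at that moment; what a row does not reach only later rows make up. A row lasts 1/8 s, in which the tool goes at most 62.5 mm and 10.7 degrees, less where a joint would pass 70% of its speed; a pose out of reach is approached as far as the arm can. A call with a gripper value outside its range is refused whole. The fingers move at their own pace and stop on an object; "grip_force" is the grip in N (left out, the last holds). Time passes only in rows, so rows that repeat a pose let the fingers close. It gives the time, the measured TCP pose, the force, the opening and the grip force at its end, in the units of the state.
- sensors.sense(): the state, without advancing time (a new reading comes with each control period).
- grab_frame(name): name is "scene" or "top" or "wrist"; returns (picture, depth): 480x640x3 uint8, red, green, blue; 480x640 float32, mm along the optical axis (not along the pixel's ray), 0 where there is no reading.
- camera_params(name): a dict with "camera_matrix" (3x3 intrinsics, pixels), "k1" (the pictures are not rectified: a ray, as slopes to the right and down, at radius r is drawn at 1 + k1 r^2 times it, then the intrinsics apply), "world_from_camera" (4x4, takes a point from camera to world coordinates). Camera axes: x right, y down, z forward; pixel columns grow to the right and rows downward; lengths in mm; the calibration is good to about 2 mm. A picture is of the moment at which its call begins: read the wrist's pose just before it. camera_params takes no time and is no camera call; for the wrist camera it gives the pose at the moment of the call.
- order.sign_off(): hands the job in; it is judged then, once.
The state is a dict: "clock": time; "qpos": joint angles; "qvel": joint speeds; "joint_efforts": joint torques, N m; "eef_pos": TCP position; "tcp_rot": TCP orientation; "contact_force": force on the tool from outside, world axes, zero at the start; "wrist_torque": the same for the moment, N m; "opening": opening from 0.0 (shut) to 1.0 (fully open); "grasp_force": force on a finger pad.
Only numpy, scipy, OpenCV 4.12 (cv2) and the standard library are available. Lean on these libraries where they do the work, as an engineer would, in place of code of your own. Each camera call takes 0.05 s, during which the arm holds its last target. There are 200 camera calls.

## Working session

There is one attempt and no reset: what is moved stays moved. The work goes in short steps, Python scripts to look and compute and a tool call to move; the robot and the scene stay as the last step left them, time stands still between calls to the robot, and variables do not carry over. Pictures are saved under pics/ and viewed, at most 14 in all, crops included, and the job is handed in when it is done.

Besides the shell and the picture viewer there is one more tool, called after "Emit:" as name(argument=value, ...), one argument or row to a line, values as JSON. move_arm: Moves the arm, as the interface text tells. Its arguments: {"type":"object","properties":{"motion":{"type":"array","items":{"type":"array","items":{"type":"number"}}},"grip_force":{"type":"number"}},"required":["motion"]}

```bash
mkdir -p pics
cat > h.py <<'E'
import numpy as np, cv2
from rig import sensors, grab_frame, camera_params, order
def save(n,p): cv2.imwrite('pics/'+n,p[:,:,::-1])
def cloud(d,c):
    K=np.array(c['camera_matrix']);T=np.array(c['world_from_camera'])
    h,w=d.shape;u,v=np.meshgrid(np.arange(w),np.arange(h))
    pts=np.stack([u,v],-1).reshape(-1,1,2).astype(float)
    n=cv2.undistortPoints(pts,K,np.array([c['k1'],0,0,0.])).reshape(h,w,2)
    P=np.dstack([n,np.ones((h,w))])*d[...,None]
    return P@T[:3,:3].T+T[:3,3]
def rays(uv,c):
    K=np.array(c['camera_matrix']);T=np.array(c['world_from_camera'])
    n=cv2.undistortPoints(np.array(uv,float).reshape(-1,1,2),K,np.array([c['k1'],0,0,0.])).reshape(-1,2)
    return T[:3,3],np.c_[n,np.ones(len(n))]@T[:3,:3].T
def onplane(uv,c,z):
    o,r=rays(uv,c);return o+r*((z-o[2])/r[:,2:])
E
python3 - <<'E'
from h import *
print(sensors.sense())
for n in('top','scene'):
    p,d=grab_frame(n);c=camera_params(n);save(n+'1.png',p);np.savez(n+'1.npz',p=p,d=d)
    print(n,c)
E
```

```text
{'clock': 0.0, 'qpos': array([ 1.13660056e+00,  3.53654693e-01,  1.63415315e+00,  2.20116396e-06,
        1.15520597e+00, -2.38909514e-03]), 'qvel': array([-0.00012042, -0.0021126 , -0.00023571,  0.00114366,  0.00031785,
        0.00090798]), 'joint_efforts': array([ 1.91808984e-03, -6.05260921e+01, -3.42072022e+01,  1.00653281e-04,
        9.42972751e-03, -3.09054576e-05]), 'eef_pos': array([261.35725782, 567.19057019, 230.5494653 ]), 'tcp_rot': array([-3.14017151e+00, -5.40778701e-06,  2.70978509e+00]), 'contact_force': array([-0.66075253, -0.9856367 ,  0.17280873]), 'wrist_torque': array([-0.04776241,  0.02578628, -0.04309658]), 'grasp_force': 0.0, 'opening': 1.000908573449528}
top {'camera_matrix': array([[541.2310555 ,   0.        , 315.42753257],
       [  0.        , 541.2310555 , 241.90706228],
       [  0.        ,   0.        ,   1.        ]]), 'k1': -0.03595288599614857, 'world_from_camera': array([[-1.84974783e-02, -9.94728250e-01,  1.00864031e-01,
         3.63162025e+02],
       [-9.99682642e-01,  2.01259286e-02,  1.51513059e-02,
        -2.63211334e+00],
       [-1.71014143e-02, -1.00551760e-01, -9.94784844e-01,
         1.37260739e+03],
       [ 0.00000000e+00,  0.00000000e+00,  0.00000000e+00,
         1.00000000e+00]])}
scene {'camera_matrix': array([[485.52146777,   0.        , 320.34116489],
       [  0.        , 485.52146777, 237.54458522],
       [  0.        ,   0.        ,   1.        ]]), 'k1': -0.06559979005105664, 'world_from_camera': array([[ 7.36804181e-01, -3.97012962e-01,  5.47266212e-01,
        -6.27819598e+01],
       [-6.76096024e-01, -4.28206754e-01,  5.99610826e-01,
        -6.19010760e+02],
       [-3.71018138e-03, -8.11800273e-01, -5.83923412e-01,
         6.37859284e+02],
       [ 0.00000000e+00,  0.00000000e+00,  0.00000000e+00,
         1.00000000e+00]])}
```

View pics/top1.png

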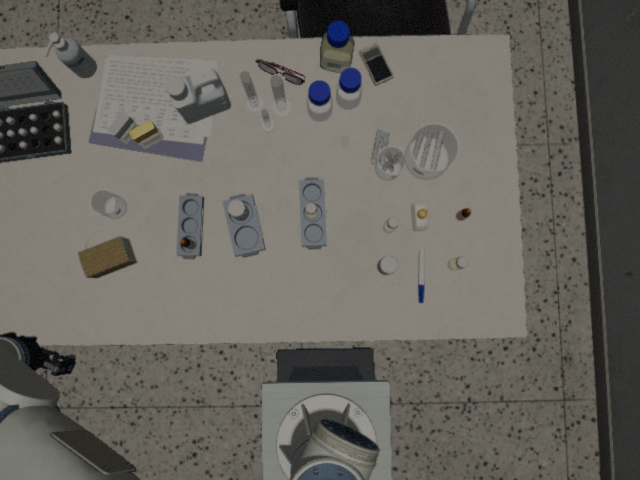

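View pics/scene1.png

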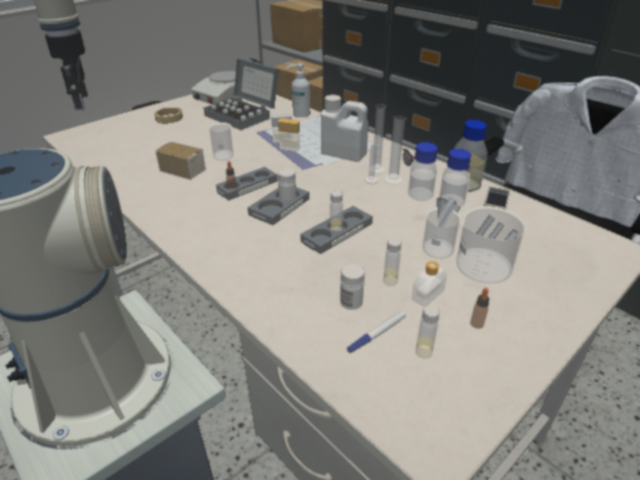

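Top view: racks are dropper (190,226), jar (243,225) and vial (313,213). The strays are vials at (392,224) and (459,264), the jar at (388,266) and the dropper at (466,213). The gold bottle (420,216) and marker (421,275) must be avoided. Next I measure all of these from the top and scene depth.

Run:
```python
from h import *
from scipy import ndimage as N
for n in('top','scene'):
    z=np.load(n+'1.npz');p,d=z['p'],z['d'];c=camera_params(n);P=cloud(d,c);P[d==0]=np.nan
    T=P[...,2]; 
    roi=(P[...,0]>150)&(P[...,0]<650)&(P[...,1]>-480)&(P[...,1]<400)
    print(n,'table z',np.nanmedian(T[roi&(abs(T)<15)]))
    lab,k=N.label(roi&(T>12))
    for i in range(1,k+1):
        m=lab==i
        if m.sum()<12: continue
        q=P[m]; zt=np.percentile(q[:,2],97); t=q[q[:,2]>zt-6]
        ys,xs=np.nonzero(m)
        print(n,m.sum(),'px',xs.mean().round(),ys.mean().round(),'ztop',zt.round(1),'topcen',(t[:,:2].min(0)+t[:,:2].max(0)).round(1)/2,t[:,:2].mean(0).round(1),'ext',np.ptp(t[:,:2],axis=0).round())
z=np.load('top1.npz');p,d=z['p'],z['d']
cv2.imwrite('pics/a.png',np.hstack([cv2.resize(p[170:270,170:335],None,fx=2.4,fy=2.4,interpolation=2),cv2.resize(p[170:310,370:480],(400,240*1),interpolation=2)])[:,:,::-1])
big=np.vstack([cv2.resize(p[180:265,170:335],(792,408),interpolation=2)])
cv2.imwrite('pics/racks.png',big[:,:,::-1])
```

```text
top table z -1.2187869139750092
top 1116 px 313.0 216.0 ztop 105.6 topcen [573.6   25.75] [573.8  26.7] ext [22. 24.]
top 1147 px 189.0 227.0 ztop 70.5 topcen [502.85 337.4 ] [501.9 334.9] ext [17. 22.]
top 1368 px 243.0 222.0 ztop 85.4 topcen [581.95 207.65] [581.6 208. ] ext [42. 39.]
top 439 px 419.0 215.0 ztop 76.0 topcen [ 561.05 -243.35] [ 560.8 -243.5] ext [22. 23.]
top 108 px 463.0 214.0 ztop 84.6 topcen [ 561.45 -351.25] [ 561.6 -350.5] ext [6. 8.]
top 174 px 391.0 224.0 ztop 101.9 topcen [ 537.2 -168.2] [ 536.8 -167.8] ext [22. 24.]
top 131 px 422.0 269.0 ztop 18.8 topcen [ 428.75 -246.45] [ 427.4 -246.7] ext [98. 15.]
top 300 px 387.0 265.0 ztop 80.5 topcen [ 437.95 -156.6 ] [ 438.4 -156.5] ext [39. 41.]
top 202 px 458.0 263.0 ztop 101.8 topcen [ 438.9 -327.8] [ 439.  -327.6] ext [22. 24.]
top 42 px 421.0 295.0 ztop 18.8 topcen [ 363.75 -242.95] [ 361.8 -243. ] ext [37. 11.]
top 8453 px 53.0 442.0 ztop 785.4 topcen [178.7 261.8] [178.4 261.8] ext [14. 72.]
scene table z 0.03978871527101546
scene 2418 px 265.0 190.0 ztop 84.1 topcen [546.55 261.55] [566.6 221.3] ext [105. 155.]
scene 1590 px 334.0 224.0 ztop 105.2 topcen [570.3  23.4] [569.5  22.1] ext [25. 27.]
scene 627 px 392.0 260.0 ztop 100.8 topcen [ 533.85 -171.  ] [ 533. -172.] ext [26. 25.]
scene 912 px 429.0 282.0 ztop 75.6 topcen [ 557.05 -244.7 ] [ 555.8 -244.8] ext [24. 23.]
scene 901 px 352.0 284.0 ztop 79.0 topcen [ 435.1 -159.4] [ 433.8 -160.6] ext [42. 41.]
scene 405 px 481.0 308.0 ztop 84.9 topcen [ 557.45 -354.65] [ 557.5 -355.1] ext [7. 9.]
scene 841 px 427.0 330.0 ztop 100.3 topcen [ 434.85 -329.4 ] [ 433.9 -330.8] ext [25. 26.]
scene 369 px 376.0 330.0 ztop 16.8 topcen [ 409.   -249.15] [ 407.2 -249. ] ext [135.  16.]
```

View pics/racks.png

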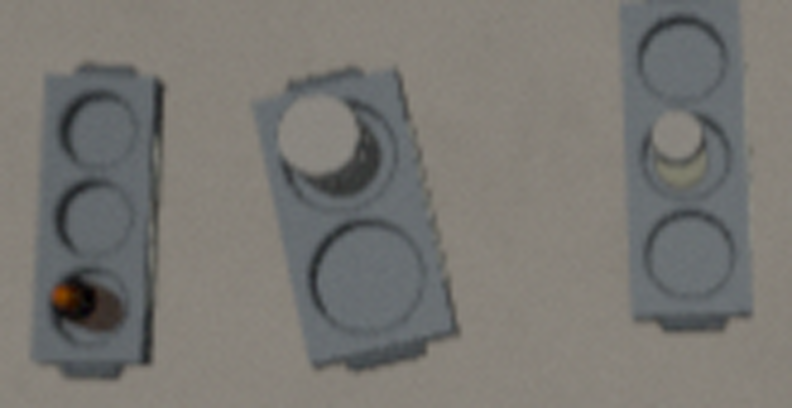

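Units first: shifts go in shares of 60 cm and turns go in shares of pi rad. So -0.416 m / 0.6 = -0.6933, -0.364 m / 0.6 = -0.6067, 1.139 rad / 3.1416 = 0.3626.

Emit:
move_arm(
  motion=[
    [0, 0, 0.0477, -0.0867, -0.0483, -0.0208, 0.085],
    [0, 0, 0.0923, -0.1733, -0.0967, -0.0417, 0.085],
    [0, 0, 0.1369, -0.26, -0.1467, -0.0625, 0.085],
    [0, 0, 0.1814, -0.3467, -0.195, -0.0833, 0.085],
    [0, 0, 0.226, -0.4333, -0.2433, -0.1042, 0.085],
    [0, 0, 0.2737, -0.52, -0.2917, -0.125, 0.085],
    [0, 0, 0.3183, -0.6067, -0.3417, -0.1458, 0.085],
    [0, 0, 0.3626, -0.6933, -0.39, -0.1667, 0.085],
  ],
)

```text
clock: 1.1
eef_pos: [542.2, 179.2, 331.5]
tcp_rot: [-3.141, -0.0, 1.566]
contact_force: [0.7, 0.5, 0.5]
opening: 0.99
grasp_force: 0.0
```

Run:
```python
from h import *
s=sensors.sense();print(s['clock'],s['eef_pos'],s['tcp_rot'],s['qpos'])
c=camera_params('wrist');p,d=grab_frame('wrist');save('w1.png',p);np.savez('w1.npz',p=p,d=d,T=c['world_from_camera']);print(c)
ct=camera_params('top')
for nm,L in dict(vial=[(683,57),(690,255)],drop=[(99,129),(95,219)],jar=[(368,278)]).items():
    uv=[((x+.5)/4.8-.5+170,(y+.5)/4.8-.5+180) for x,y in L]
    print(nm,onplane(uv,ct,24).round(1).tolist())
z=np.load('top1.npz');d=z['d'];P=cloud(d,ct)
m=(P[...,2]>17)&(P[...,2]<29)
for x0,x1 in((165,212),(215,270),(290,335)):
    k=m.copy();k[:,:x0]=0;k[:,x1:]=0;k[:180]=0;k[265:]=0
    print(cv2.minAreaRect(P[k][:,:2].astype(np.float32)))
```

```text
1.1 [542.15618756 179.17641493 331.5290245 ] [-3.14132502e+00 -8.60579355e-06  1.56612087e+00] [3.16505476e-01 1.88031639e-01 1.63036418e+00 9.55625970e-05
 1.32344806e+00 3.21157526e-01]
{'camera_matrix': array([[412.78145117,   0.        , 317.16006577],
       [  0.        , 412.78145117, 236.10300595],
       [  0.        ,   0.        ,   1.        ]]), 'k1': -0.03352951815322231, 'world_from_camera': array([[ 9.99985439e-01, -5.06118763e-03, -1.87259579e-03,
         5.42608437e+02],
       [-5.39170427e-03, -9.51646108e-01, -3.07149173e-01,
         2.57880083e+02],
       [-2.27508899e-04,  3.07154797e-01, -9.51659539e-01,
         4.73489872e+02],
       [ 0.00000000e+00,  0.00000000e+00,  0.00000000e+00,
         1.00000000e+00]])}
vial [[628.3, 24.5, 24.0], [523.1, 22.7, 24.0]]
drop [[596.6, 333.8, 24.0], [548.7, 335.7, 24.0]]
jar [[514.5, 191.5, 24.0]]
((548.0957641601562, 337.0052185058594), (62.958614349365234, 163.76516723632812), 87.40594482421875)
((547.9186401367188, 198.9911651611328), (156.4109344482422, 80.16130828857422), 12.338924407958984)
((572.6361083984375, 23.341341018676758), (175.70050048828125, 65.33515167236328), 1.3145073652267456)
```

View pics/w1.png

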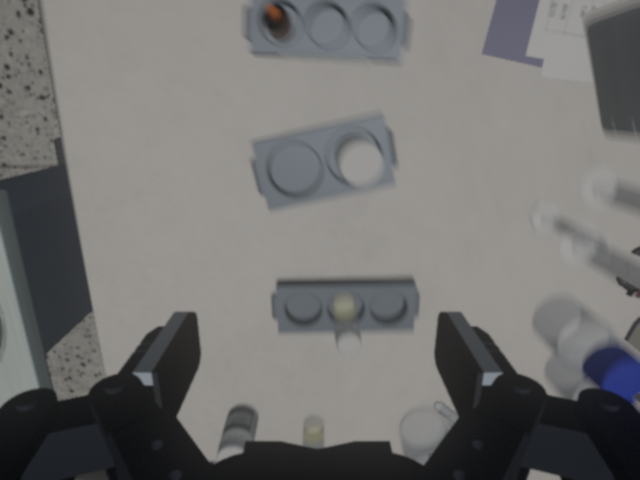

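Wrist view: vial-rack pockets at (303,308) and (388,307), jar free pocket at (295,168), dropper free pockets at (327,25) and (375,28). The rack rows run along world x, so I will close along world y (yaw 0). Next I go above the strays for a closer look.

Scaled: -0.429 m / 0.6 = -0.715, -0.385 m / 0.6 = -0.6417, 1.44 rad / 3.1416 = 0.4584.

Emit:
move_arm(
  motion=[
    [0, 0, 0.0573, -0.0917, -0.0233, 0, 0.085],
    [0, 0, 0.1146, -0.1833, -0.0467, 0, 0.085],
    [0, 0, 0.1719, -0.275, -0.07, 0, 0.085],
    [0, 0, 0.2292, -0.3667, -0.0933, 0, 0.085],
    [0, 0, 0.2865, -0.4583, -0.1167, 0, 0.085],
    [0, 0, 0.3438, -0.55, -0.14, 0, 0.085],
    [0, 0, 0.4011, -0.6417, -0.1633, 0, 0.085],
    [0, 0, 0.4584, -0.715, -0.19, 0, 0.085],
  ],
)

```text
clock: 2.15
eef_pos: [426.6, -249.8, 331.1]
tcp_rot: [3.142, 0.0, 0.124]
contact_force: [0.7, 0.5, -0.3]
opening: 0.993
grasp_force: 0.0
```

Scaled: 0.126 rad / 3.1416 = 0.0401.

Emit:
move_arm(
  motion=[
    [0, 0, 0.0401, 0, 0, 0, 0.06],
    [0, 0, 0.0401, 0, 0, 0, 0.06],
    [0, 0, 0.0401, 0, 0, 0, 0.06],
  ],
)

```text
clock: 2.52
eef_pos: [427.5, -247.5, 331.1]
tcp_rot: [-3.141, 0.0, 0.008]
contact_force: [0.4, 1.0, -0.3]
opening: 0.706
grasp_force: 0.0
```

Run:
```python
from h import *
s=sensors.sense();print(s['clock'],s['eef_pos'],s['tcp_rot'],s['qpos'],s['opening'])
c=camera_params('wrist');p,d=grab_frame('wrist');save('w2.png',p);np.savez('w2.npz',p=p,d=d,T=c['world_from_camera'])
from scipy import ndimage as N
P=cloud(d,c);P[d==0]=np.nan;T=P[...,2]
roi=(P[...,0]>350)&(P[...,0]<620)&(P[...,1]>-420)&(P[...,1]<-120)&(T<120)
print('table',np.nanmedian(T[roi&(abs(T)<15)]))
lab,k=N.label(roi&(T>12))
def rep(lab,k,P):
  for i in range(1,k+1):
    m=lab==i
    if m.sum()<30: continue
    q=P[m]; zt=np.percentile(q[:,2],97); t=q[q[:,2]>zt-6]; ys,xs=np.nonzero(m)
    print(m.sum(),'px',xs.mean().round(),ys.mean().round(),'ztop',zt.round(1),'topcen',(t[:,:2].min(0)+t[:,:2].max(0)).round(1)/2,t[:,:2].mean(0).round(1),'ext',np.ptp(t[:,:2],axis=0).round())
rep(lab,k,P)
z=np.load('w1.npz');c['world_from_camera']=z['T'];P=cloud(z['d'],c);P[z['d']==0]=np.nan
print('racks',onplane([(303,308),(388,307),(295,168),(327,25),(375,28)],c,24).round(1).tolist())
m=(P[...,2]>17)&(P[...,2]<29)
for r0,r1 in((0,65),(110,212),(272,335)):
    k=m.copy();k[:r0]=0;k[r1:]=0;k[:,:240]=0;k[:,425:]=0
    print(cv2.minAreaRect(P[k][:,:2].astype(np.float32)))
```

```text
2.525 [ 427.49677005 -247.53129521  331.11263203] [-3.14132191e+00  2.74870986e-04  8.19626469e-03] [-5.27954444e-01  5.80542631e-02  1.78079917e+00  9.57505700e-05
  1.30311383e+00  1.03462031e+00] 0.7057688209995927
table -0.68387910051581
2715 px 316.0 45.0 ztop 75.4 topcen [ 559.95 -245.05] [ 559.9 -245.3] ext [24. 22.]
829 px 428.0 45.0 ztop 86.3 topcen [ 561.2  -353.55] [ 561.  -353.1] ext [9. 9.]
1293 px 234.0 70.0 ztop 100.2 topcen [ 535.4  -169.55] [ 535.6 -169.9] ext [26. 26.]
1090 px 317.0 187.0 ztop 16.1 topcen [ 413.45 -247.8 ] [ 415.9 -247.8] ext [126.  16.]
2000 px 230.0 174.0 ztop 78.2 topcen [ 436.65 -158.45] [ 437.2 -158.9] ext [42. 42.]
1154 px 399.0 176.0 ztop 100.3 topcen [ 437.6 -329.6] [ 438.2 -328.8] ext [26. 25.]
racks [[524.0, 21.2, 24.0], [627.2, 21.9, 24.0], [518.0, 190.8, 24.0], [552.6, 332.3, 24.0], [600.3, 329.4, 24.0]]
((548.8744506835938, 329.57275390625), (52.297706604003906, 165.7979736328125), 89.44692993164062)
((547.2028198242188, 197.82400512695312), (155.6182098388672, 79.7940902709961), 12.488173484802246)
((574.7696533203125, 23.092220306396484), (178.7958984375, 64.90825653076172), 1.2996906042099)
```

View pics/w2.png

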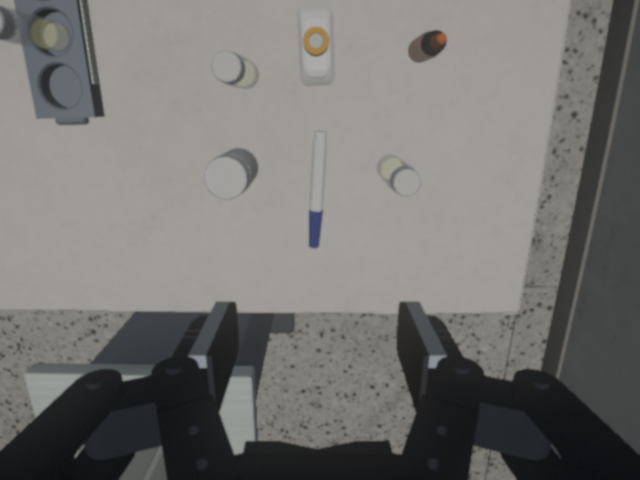

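Strays from wrist and top agree: vials (535.5,-169.5) and (437.5,-329), jar (437,-158.5), dropper (560.5,-353). Target pockets are vial (522.5,22) and (626.5,24), jar (515.5,191), dropper about (597,332). I start with the vial at (437.5,-329).

Scaled: 0.181 m / 0.6 = 0.3017, 0.0815 m / 0.6 = 0.1358, 0.008 rad / 3.1416 = 0.0025.

Emit:
move_arm(
  motion=[
    [0, 0, 0.0025, 0.0033, 0.0333, 0.075, 0.055],
    [0, 0, 0.0025, 0.0083, 0.0667, 0.15, 0.055],
    [0, 0, 0.0025, 0.0117, 0.1, 0.225, 0.055],
    [0, 0, 0.0025, 0.0158, 0.1358, 0.3017, 0.055],
    [0, 0, 0.0025, 0.0158, 0.1358, 0.3017, 0.055],
    [0, 0, 0.0025, 0.0158, 0.1358, 0.3017, 0.055],
  ],
)

```text
clock: 3.32
eef_pos: [437.9, -329.0, 151.3]
tcp_rot: [3.141, -0.0, -0.002]
contact_force: [-0.0, 0.5, 0.4]
opening: 0.648
grasp_force: 0.0
```

Run:
```python
from h import *
s=sensors.sense();print(s['clock'],s['eef_pos'],s['tcp_rot'])
```

```text
3.325 [ 437.94256616 -329.01808015  151.30756361] [ 3.14145447e+00 -4.89956142e-04 -1.99681293e-03]
```

Scaled: 0.105 m / 0.6 = 0.175, 0.07 m / 0.6 = 0.1167.

Emit:
move_arm(
  motion=[
    [0, 0, 0, 0, 0, 0.0583, 0.055],
    [0, 0, 0, 0, 0, 0.1167, 0.055],
    [0, 0, 0, 0, 0, 0.175, 0.055],
    [0, 0, 0, 0, 0, 0.175, 0.055],
    [0, 0, 0, 0, 0, 0.175, 0.02],
    [0, 0, 0, 0, 0, 0.175, 0.02],
    [0, 0, 0, 0, 0, 0.175, 0.02],
    [0, 0, 0, 0, 0, 0.175, 0.02],
  ],
  grip_force=30,
)

```text
clock: 4.32
eef_pos: [438.8, -330.2, 47.6]
tcp_rot: [3.14, -0.003, -0.003]
contact_force: [-0.9, 2.2, 8.8]
opening: 0.338
grasp_force: 30.6
```

Emit:
move_arm(
  motion=[
    [0, 0, 0, 0, 0, 0, 0.02],
    [0, 0, 0, 0, 0, 0, 0.02],
  ],
)

```text
clock: 4.58
eef_pos: [438.8, -330.2, 47.6]
tcp_rot: [3.14, -0.003, -0.003]
contact_force: [-0.1, 1.8, 8.5]
opening: 0.338
grasp_force: 30.6
```

Scaled: -0.155 m / 0.6 = -0.2583, -0.15 m / 0.6 = -0.25.

Emit:
move_arm(
  motion=[
    [0, 0, 0, 0, 0, -0.0167, 0.02],
    [0, 0, 0, 0, 0, -0.0583, 0.02],
    [0, 0, 0, 0, 0, -0.1167, 0.02],
    [0, 0, 0, 0, 0, -0.175, 0.02],
    [0, 0, 0, 0, 0, -0.225, 0.02],
    [0, 0, 0, 0, 0, -0.25, 0.02],
    [0, 0, 0, 0, 0, -0.2583, 0.02],
    [0, 0, 0, 0, 0, -0.2583, 0.02],
  ],
)

```text
clock: 5.58
eef_pos: [437.1, -329.2, 199.9]
tcp_rot: [-3.141, 0.0, -0.003]
contact_force: [0.8, -0.0, -0.1]
opening: 0.336
grasp_force: 29.9
```

Run:
```python
from h import *
s=sensors.sense();print(s['clock'],s['eef_pos'],s['tcp_rot'],s['grasp_force'])
p,d=grab_frame('scene');save('s2.png',cv2.resize(p[150:400,250:570],(640,500)))
```

```text
5.575 [ 437.08080507 -329.23625485  199.85030961] [-3.14122115e+00  4.77895565e-04 -3.18779673e-03] 29.85806353390217
```

View pics/s2.png

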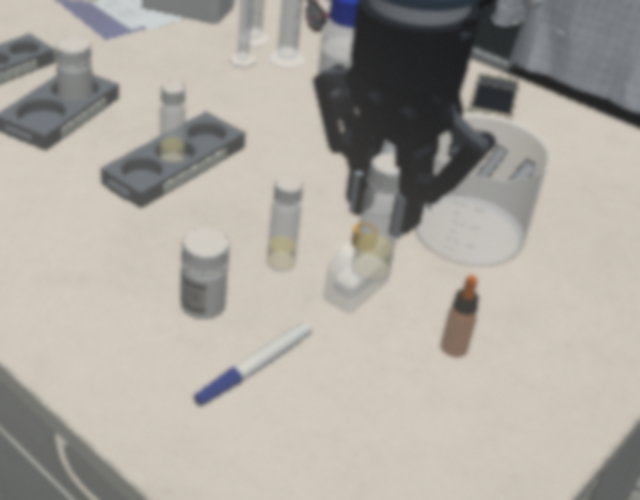

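The vial is held upright at crop (385,220), with nothing else disturbed. I move to the far vial pocket.

Scaled: -0.3535 m / 0.6 = -0.5892, -0.332 m / 0.6 = -0.5533.

Emit:
move_arm(
  motion=[
    [0, 0, 0, 0.02, -0.0383, 0, 0.02],
    [0, 0, 0, 0.0617, -0.1167, 0, 0.02],
    [0, 0, 0, 0.11, -0.2067, 0, 0.02],
    [0, 0, 0, 0.1583, -0.2967, 0, 0.02],
    [0, 0, 0, 0.2067, -0.3867, 0, 0.02],
    [0, 0, 0, 0.255, -0.4767, 0, 0.02],
    [0, 0, 0, 0.2967, -0.5533, 0, 0.02],
    [0, 0, 0, 0.3158, -0.5892, 0, 0.02],
  ],
)

```text
clock: 6.62
eef_pos: [628.3, 25.9, 198.7]
tcp_rot: [-3.141, 0.002, -0.001]
contact_force: [0.9, -0.5, -0.9]
opening: 0.339
grasp_force: 29.9
```

Emit:
move_arm(
  motion=[
    [0, 0, 0, 0, 0, 0, 0.02],
    [0, 0, 0, 0, 0, 0, 0.02],
    [0, 0, 0, 0, 0, 0, 0.02],
  ],
)

```text
clock: 7.0
eef_pos: [627.3, 22.1, 200.1]
tcp_rot: [3.141, 0.001, -0.005]
contact_force: [0.4, 0.1, 0.1]
opening: 0.34
grasp_force: 29.9
```

Run:
```python
from h import *
s=sensors.sense();print(s['clock'],s['eef_pos'],s['tcp_rot'],s['grasp_force'])
p,d=grab_frame('wrist');save('w3.png',p);c=camera_params('wrist');P=cloud(d,c);np.savez('w3.npz',p=p,d=d,P=P)
m=(P[...,2]>17)&(P[...,2]<29)&(P[...,0]<680)&(P[...,0]>470)&(abs(P[...,1]-23)<50)
print(m.sum(),cv2.minAreaRect(P[m][:,:2].astype(np.float32)))
```

```text
7.0 [627.34674777  22.09690088 200.1321846 ] [ 3.14132783e+00  6.44642908e-04 -4.66466580e-03] 29.88033353118226
5533 ((597.982666015625, 22.746742248535156), (136.17823791503906, 65.55904388427734), 1.236075758934021)
```

View pics/w3.png

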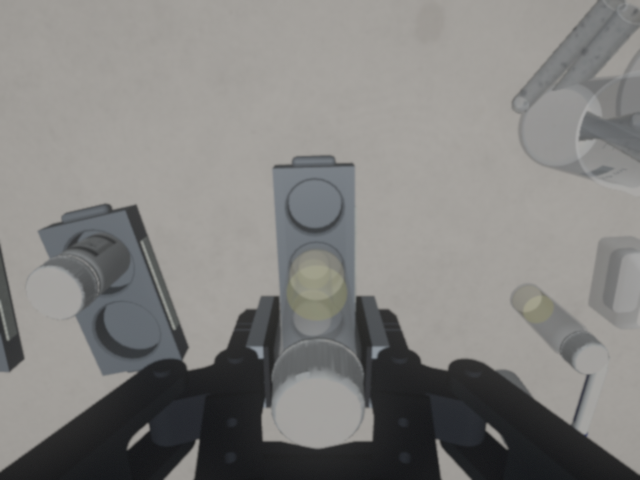

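Run:
```python
from h import *
c=camera_params('wrist')
print(onplane([(315,204),(315,164),(317,288)],c,24).round(1), onplane([(317,290)],c,100).round(1))
P=np.load('w3.npz')['P']; m=(P[...,2]>17)&(P[...,2]<29)&(P[...,0]<680)&(P[...,0]>570)&(abs(P[...,1]-23)<50)
print(P[m].max(0),P[m].min(0)); s=sensors.sense();print(s['eef_pos'])
```

```text
[[630.2  23.9  24. ]
 [661.7  23.6  24. ]
 [557.5  22.7  24. ]] [[591.6  22.5 100. ]]
[666.21996717  56.58718877  26.44038654] [570.02193932 -10.50613497  17.0042211 ]
[627.50619558  22.17791475 200.29541228]
```

Pocket measured at about (628.5,24), so I correct by (+1.5,+2) and descend, with the last part slow.

Emit:
move_arm(
  motion=[
    [0, 0, 0, 0.0025, -0.0033, 0.025, 0.02],
    [0, 0, 0, 0.0025, -0.0033, 0.075, 0.02],
    [0, 0, 0, 0.0025, -0.0033, 0.1333, 0.02],
    [0, 0, 0, 0.0025, -0.0033, 0.1833, 0.02],
    [0, 0, 0, 0.0025, -0.0033, 0.2133, 0.02],
    [0, 0, 0, 0.0025, -0.0033, 0.2267, 0.02],
    [0, 0, 0, 0.0025, -0.0033, 0.23, 0.02],
    [0, 0, 0, 0.0025, -0.0033, 0.23, 0.02],
  ],
)

```text
clock: 8.05
eef_pos: [630.1, 25.5, 63.1]
tcp_rot: [-3.142, -0.001, -0.003]
contact_force: [-0.4, -0.1, -0.3]
opening: 0.336
grasp_force: 29.9
```

Scaled: 0.007 m / 0.6 = 0.0117, 0.006 m / 0.6 = 0.01.

Emit:
move_arm(
  motion=[
    [0, 0, 0, 0, 0, 0.0033, 0.02],
    [0, 0, 0, 0, 0, 0.0067, 0.02],
    [0, 0, 0, 0, 0, 0.01, 0.02],
    [0, 0, 0, 0, 0, 0.0117, 0.02],
    [0, 0, 0, 0, 0, 0.0117, 0.02],
  ],
)

```text
clock: 8.68
eef_pos: [629.4, 25.4, 55.2]
tcp_rot: [3.142, 0.0, -0.003]
contact_force: [0.2, 0.6, -0.3]
opening: 0.341
grasp_force: 29.9
```

Scaled: 0.002 m / 0.6 = 0.0033, 0.001 m / 0.6 = 0.0017.

Emit:
move_arm(
  motion=[
    [0, 0, 0, 0, 0, 0.0017, 0.02],
    [0, 0, 0, 0, 0, 0.0033, 0.02],
    [0, 0, 0, 0, 0, 0.0033, 0.02],
  ],
)

```text
clock: 9.05
eef_pos: [629.7, 25.5, 53.7]
tcp_rot: [-3.142, -0.0, -0.003]
contact_force: [-1.2, -0.7, 4.0]
opening: 0.342
grasp_force: 30.3
```

Floor contact at 4 N. I open and retreat upward.

Scaled: -0.13 m / 0.6 = -0.2167, -0.11 m / 0.6 = -0.1833.

Emit:
move_arm(
  motion=[
    [0, 0, 0, 0, 0, 0, 0.04],
    [0, 0, 0, 0, 0, 0, 0.055],
    [0, 0, 0, 0, 0, 0, 0.055],
    [0, 0, 0, 0, 0, 0, 0.055],
    [0, 0, 0, 0, 0, -0.05, 0.055],
    [0, 0, 0, 0, 0, -0.1167, 0.055],
    [0, 0, 0, 0, 0, -0.1833, 0.055],
    [0, 0, 0, 0, 0, -0.2167, 0.055],
  ],
)

```text
clock: 10.05
eef_pos: [630.5, 25.5, 185.8]
tcp_rot: [-3.142, -0.003, -0.003]
contact_force: [-0.1, -0.2, -0.8]
opening: 0.648
grasp_force: 0.0
```

Run:
```python
from h import *
s=sensors.sense();print(s['clock'],s['eef_pos'],s['tcp_rot'],s['opening'],s['grasp_force'])
c=camera_params('wrist');p,d=grab_frame('wrist');P=cloud(d,c);P[d==0]=np.nan
p,d=grab_frame('top');ct=camera_params('top');Q=cloud(d,ct)
for P in(P,Q):
  for x in(629,575):
    m=(abs(P[...,0]-x)<28)&(abs(P[...,1]-24)<30)&(P[...,2]>98)&(P[...,2]<112)
    if m.sum(): print(x,m.sum(),P[m].mean(0).round(1),np.ptp(P[m],axis=0).round(1))
```

```text
10.05 [630.46980391  25.48363354 185.83254228] [-3.14152758e+00 -3.08305829e-03 -3.15812460e-03] 0.6480809729125303 0.0
629 1590 [629.7  25.9 104.7] [26.  25.1  9. ]
575 1358 [575.2  25.6 104.4] [25.8 25.7  8.9]
629 94 [629.1  26.8 104.5] [23.8 24.1 12.4]
```

Vial 1 is in: cap at (629.7,25.9), top z about 106. Next is the vial at (535.5,-169.5).

Scaled: 0.195 m / 0.6 = 0.325, 0.175 m / 0.6 = 0.2917.

Emit:
move_arm(
  motion=[
    [0, 0, 0, -0.025, 0.05, 0, 0.055],
    [0, 0, 0, -0.0667, 0.1333, 0.0083, 0.055],
    [0, 0, 0, -0.1083, 0.2167, 0.0333, 0.055],
    [0, 0, 0, -0.1417, 0.2917, 0.05, 0.055],
    [0, 0, 0, -0.1583, 0.325, 0.06, 0.055],
    [0, 0, 0, -0.1583, 0.325, 0.06, 0.055],
    [0, 0, 0, -0.1583, 0.325, 0.06, 0.055],
  ],
)

```text
clock: 11.02
eef_pos: [533.9, -168.7, 146.8]
tcp_rot: [-3.141, 0.001, -0.003]
contact_force: [0.0, 0.4, -0.1]
opening: 0.645
grasp_force: 0.0
```

Scaled: 0.1 m / 0.6 = 0.1667, 0.001 m / 0.6 = 0.0017.

Emit:
move_arm(
  motion=[
    [0, 0, 0, 0.0025, 0.0017, 0.0583, 0.055],
    [0, 0, 0, 0.0025, 0.0017, 0.1167, 0.055],
    [0, 0, 0, 0.0025, 0.0017, 0.1667, 0.055],
    [0, 0, 0, 0.0025, 0.0017, 0.1667, 0.055],
    [0, 0, 0, 0.0025, 0.0017, 0.1667, 0.02],
    [0, 0, 0, 0.0025, 0.0017, 0.1667, 0.02],
    [0, 0, 0, 0.0025, 0.0017, 0.1667, 0.02],
    [0, 0, 0, 0.0025, 0.0017, 0.1667, 0.02],
  ],
)

```text
clock: 12.02
eef_pos: [536.4, -170.4, 48.6]
tcp_rot: [3.141, -0.002, -0.003]
contact_force: [0.1, 2.2, 8.3]
opening: 0.336
grasp_force: 32.4
```

Scaled: -0.155 m / 0.6 = -0.2583, -0.15 m / 0.6 = -0.25.

Emit:
move_arm(
  motion=[
    [0, 0, 0, 0, 0, 0, 0.02],
    [0, 0, 0, 0, 0, -0.0167, 0.02],
    [0, 0, 0, 0, 0, -0.0583, 0.02],
    [0, 0, 0, 0, 0, -0.1167, 0.02],
    [0, 0, 0, 0, 0, -0.175, 0.02],
    [0, 0, 0, 0, 0, -0.225, 0.02],
    [0, 0, 0, 0, 0, -0.25, 0.02],
    [0, 0, 0, 0, 0, -0.2583, 0.02],
  ],
)

```text
clock: 13.02
eef_pos: [535.5, -170.4, 203.0]
tcp_rot: [3.141, -0.001, -0.003]
contact_force: [0.5, 0.2, -1.2]
opening: 0.337
grasp_force: 31.8
```

Scaled: -0.192 m / 0.6 = -0.32, -0.003 m / 0.6 = -0.005.

Emit:
move_arm(
  motion=[
    [0, 0, 0, -0.0017, -0.025, 0, 0.02],
    [0, 0, 0, -0.005, -0.075, 0, 0.02],
    [0, 0, 0, -0.01, -0.15, 0, 0.02],
    [0, 0, 0, -0.015, -0.225, 0, 0.02],
    [0, 0, 0, -0.0183, -0.2833, 0, 0.02],
    [0, 0, 0, -0.02, -0.3133, 0, 0.02],
    [0, 0, 0, -0.02, -0.32, 0, 0.02],
    [0, 0, 0, -0.02, -0.32, 0, 0.02],
  ],
)

```text
clock: 14.02
eef_pos: [523.9, 21.4, 201.9]
tcp_rot: [3.141, 0.001, -0.003]
contact_force: [0.0, -0.1, 0.2]
opening: 0.343
grasp_force: 31.8
```

Run:
```python
from h import *
s=sensors.sense();print(s['clock'],s['eef_pos'],s['tcp_rot'],s['grasp_force'])
p,d=grab_frame('scene');save('s3.png',p[100:340,150:470])
```

```text
14.025 [523.88500834  21.40103913 201.93997216] [ 3.14123896e+00  5.44690056e-04 -3.03196416e-03] 31.768853921785194
```

View pics/s3.png

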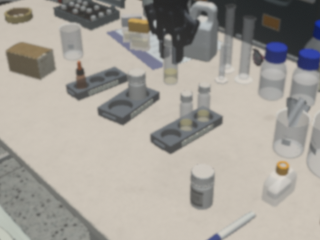

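The held vial is upright at crop (170,65), above the near pocket in x and y. Both racked vials are standing. I lower it.

Scaled: 0.139 m / 0.6 = 0.2317, 0.137 m / 0.6 = 0.2283.

Emit:
move_arm(
  motion=[
    [0, 0, 0, 0, 0, 0.025, 0.02],
    [0, 0, 0, 0, 0, 0.075, 0.02],
    [0, 0, 0, 0, 0, 0.1333, 0.02],
    [0, 0, 0, 0, 0, 0.1833, 0.02],
    [0, 0, 0, 0, 0, 0.2167, 0.02],
    [0, 0, 0, 0, 0, 0.2283, 0.02],
    [0, 0, 0, 0, 0, 0.2317, 0.02],
    [0, 0, 0, 0, 0, 0.2317, 0.02],
  ],
)

```text
clock: 15.08
eef_pos: [524.4, 21.6, 63.7]
tcp_rot: [-3.142, -0.001, -0.003]
contact_force: [-0.2, 0.5, -0.3]
opening: 0.34
grasp_force: 31.8
```

Scaled: 0.006 m / 0.6 = 0.01, 0.005 m / 0.6 = 0.0083.

Emit:
move_arm(
  motion=[
    [0, 0, 0, 0, 0, 0.0033, 0.02],
    [0, 0, 0, 0, 0, 0.0067, 0.02],
    [0, 0, 0, 0, 0, 0.0083, 0.02],
    [0, 0, 0, 0, 0, 0.01, 0.02],
    [0, 0, 0, 0, 0, 0.01, 0.02],
  ],
)

```text
clock: 15.7
eef_pos: [523.9, 21.8, 57.2]
tcp_rot: [3.142, 0.0, -0.003]
contact_force: [0.1, -0.5, -0.0]
opening: 0.338
grasp_force: 31.8
```

Scaled: 0.003 m / 0.6 = 0.005, 0.002 m / 0.6 = 0.0033.

Emit:
move_arm(
  motion=[
    [0, 0, 0, 0, 0, 0.0017, 0.02],
    [0, 0, 0, 0, 0, 0.0033, 0.02],
    [0, 0, 0, 0, 0, 0.005, 0.02],
    [0, 0, 0, 0, 0, 0.005, 0.02],
  ],
)

```text
clock: 16.2
eef_pos: [524.1, 21.8, 54.6]
tcp_rot: [-3.142, -0.0, -0.003]
contact_force: [-0.4, -0.3, 5.7]
opening: 0.339
grasp_force: 32.2
```

Scaled: -0.13 m / 0.6 = -0.2167, -0.11 m / 0.6 = -0.1833.

Emit:
move_arm(
  motion=[
    [0, 0, 0, 0, 0, 0, 0.04],
    [0, 0, 0, 0, 0, 0, 0.055],
    [0, 0, 0, 0, 0, 0, 0.055],
    [0, 0, 0, 0, 0, 0, 0.055],
    [0, 0, 0, 0, 0, -0.05, 0.055],
    [0, 0, 0, 0, 0, -0.1167, 0.055],
    [0, 0, 0, 0, 0, -0.1833, 0.055],
    [0, 0, 0, 0, 0, -0.2167, 0.055],
  ],
)

```text
clock: 17.2
eef_pos: [524.8, 21.8, 186.5]
tcp_rot: [-3.141, -0.003, -0.003]
contact_force: [-0.5, 0.4, 0.2]
opening: 0.645
grasp_force: 0.0
```

Scaled: 0.18 m / 0.6 = 0.3, 0.16 m / 0.6 = 0.2667.

Emit:
move_arm(
  motion=[
    [0, 0, 0, -0.0167, 0.05, 0, 0.068],
    [0, 0, 0, -0.0583, 0.125, 0.0083, 0.068],
    [0, 0, 0, -0.1, 0.2, 0.0333, 0.068],
    [0, 0, 0, -0.1333, 0.2667, 0.0583, 0.068],
    [0, 0, 0, -0.1458, 0.3, 0.075, 0.068],
    [0, 0, 0, -0.1458, 0.3, 0.075, 0.068],
    [0, 0, 0, -0.1458, 0.3, 0.075, 0.068],
  ],
)

```text
clock: 18.08
eef_pos: [436.3, -157.6, 139.5]
tcp_rot: [-3.141, -0.0, -0.003]
contact_force: [-0.3, 0.5, -0.1]
opening: 0.799
grasp_force: 0.0
```

Run:
```python
from h import *
s=sensors.sense();print(s['clock'],s['eef_pos'],s['tcp_rot'],s['opening'],s['grasp_force'])
for n in('top','scene'):
  p,d=grab_frame(n);P=cloud(d,camera_params(n))
  for x in(629,575,524):
    m=(abs(P[...,0]-x)<26)&(abs(P[...,1]-23)<30)&(P[...,2]>98)&(P[...,2]<112)
    if m.sum(): print(n,x,m.sum(),P[m].mean(0).round(1),np.ptp(P[m],axis=0).round(1))
```

```text
18.075 [ 436.29798966 -157.62550273  139.54613492] [-3.14149420e+00 -3.93734637e-04 -3.49250128e-03] 0.7994963278508741 0.0
top 629 93 [629.   27.  104.9] [25.  24.  13.9]
top 575 92 [573.4  26.5 104.5] [23.7 23.8 12.6]
top 524 95 [524.5  23.3 104.2] [24.8 23.5 11.8]
scene 524 76 [517.6  20.  104.3] [23.7 24.7 10.3]
```

Both vials are in place (cap heights match the racked one). Now I grasp the jar.

Scaled: 0.101 m / 0.6 = 0.1683, 0.001 m / 0.6 = 0.0017.

Emit:
move_arm(
  motion=[
    [0, 0, 0, 0.0017, 0.0017, 0.0583, 0.068],
    [0, 0, 0, 0.0017, 0.0017, 0.1167, 0.068],
    [0, 0, 0, 0.0017, 0.0017, 0.1683, 0.068],
    [0, 0, 0, 0.0017, 0.0017, 0.1683, 0.068],
    [0, 0, 0, 0.0017, 0.0017, 0.1683, 0.034],
    [0, 0, 0, 0.0017, 0.0017, 0.1683, 0.034],
    [0, 0, 0, 0.0017, 0.0017, 0.1683, 0.034],
    [0, 0, 0, 0.0017, 0.0017, 0.1683, 0.034],
  ],
)

```text
clock: 19.18
eef_pos: [438.0, -159.0, 39.6]
tcp_rot: [3.141, -0.002, -0.004]
contact_force: [-0.6, 2.9, 8.8]
opening: 0.5
grasp_force: 30.9
```

Scaled: -0.165 m / 0.6 = -0.275, -0.16 m / 0.6 = -0.2667.

Emit:
move_arm(
  motion=[
    [0, 0, 0, 0, 0, 0, 0.034],
    [0, 0, 0, 0, 0, -0.0167, 0.034],
    [0, 0, 0, 0, 0, -0.0583, 0.034],
    [0, 0, 0, 0, 0, -0.1167, 0.034],
    [0, 0, 0, 0, 0, -0.175, 0.034],
    [0, 0, 0, 0, 0, -0.2333, 0.034],
    [0, 0, 0, 0, 0, -0.2667, 0.034],
    [0, 0, 0, 0, 0, -0.275, 0.034],
  ],
)

```text
clock: 20.18
eef_pos: [437.5, -159.3, 205.2]
tcp_rot: [3.14, -0.003, -0.003]
contact_force: [0.6, 0.9, -1.4]
opening: 0.502
grasp_force: 30.6
```

Scaled: -0.34 m / 0.6 = -0.5667, -0.31 m / 0.6 = -0.5167.

Emit:
move_arm(
  motion=[
    [0, 0, 0, 0.0083, -0.0333, 0, 0.034],
    [0, 0, 0, 0.0233, -0.1083, 0, 0.034],
    [0, 0, 0, 0.0417, -0.1917, 0, 0.034],
    [0, 0, 0, 0.0617, -0.275, 0, 0.034],
    [0, 0, 0, 0.08, -0.3583, 0, 0.034],
    [0, 0, 0, 0.0983, -0.4417, 0, 0.034],
    [0, 0, 0, 0.115, -0.5167, 0, 0.034],
    [0, 0, 0, 0.1275, -0.5667, 0, 0.034],
  ],
)

```text
clock: 21.18
eef_pos: [514.1, 182.7, 202.5]
tcp_rot: [3.141, 0.001, -0.002]
contact_force: [0.1, -1.1, -0.3]
opening: 0.498
grasp_force: 30.8
```

Scaled: -0.01 m / 0.6 = -0.0167, 0.001 m / 0.6 = 0.0017.

Emit:
move_arm(
  motion=[
    [0, 0, 0, 0.0017, -0.0133, 0, 0.034],
    [0, 0, 0, 0.0017, -0.0167, 0, 0.034],
    [0, 0, 0, 0.0017, -0.0167, 0, 0.034],
    [0, 0, 0, 0.0017, -0.0167, 0, 0.034],
  ],
)

```text
clock: 21.68
eef_pos: [515.3, 189.9, 203.3]
tcp_rot: [3.141, 0.0, -0.004]
contact_force: [0.3, -0.3, -1.0]
opening: 0.504
grasp_force: 30.8
```

Run:
```python
from h import *
s=sensors.sense();print(s['clock'],s['eef_pos'],s['tcp_rot'],s['grasp_force'])
c=camera_params('wrist');p,d=grab_frame('wrist');save('w4.png',p);P=cloud(d,c)
m=(P[...,2]>70)&(P[...,2]<92)&(abs(P[...,0]-580)<40)&(abs(P[...,1]-205)<40)
print('rjar',m.sum(),P[m].mean(0),np.ptp(P[m],axis=0))
m=(P[...,2]>17)&(P[...,2]<29)&(P[...,0]<640)&(P[...,0]>470)&(abs(P[...,1]-330)<60)
print('droprack',cv2.minAreaRect(P[m][:,:2].astype(np.float32)))
```

```text
21.675 [515.3496523  189.86005805 203.293004  ] [ 3.14136773e+00  1.84624776e-04 -4.25260198e-03] 30.779245461075107
rjar 3738 [581.41400981 206.70591455  82.78500001] [41.97450333 41.75281179 15.14977274]
droprack ((550.8343505859375, 334.83843994140625), (62.53619384765625, 162.23536682128906), 87.55883026123047)
```

View pics/w4.png

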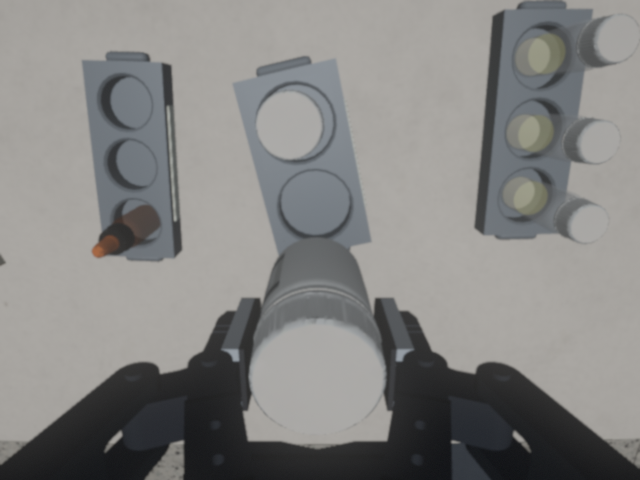

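The free jar pocket is at (316,203) and the dropper pockets are at (126,102) and (133,163). All three vials stand seated in their rack.

Run:
```python
from h import *
print(onplane([(316,203),(126,102),(133,163)],camera_params('wrist'),24).round(1))
```

```text
[[518.3 190.9  24. ]
 [596.6 332.5  24. ]
 [551.1 333.3  24. ]]
```

Scaled: 0.149 m / 0.6 = 0.2483, 0.147 m / 0.6 = 0.245.

Emit:
move_arm(
  motion=[
    [0, 0, 0, 0.0033, -0.0017, 0.025, 0.034],
    [0, 0, 0, 0.0033, -0.0017, 0.0833, 0.034],
    [0, 0, 0, 0.0033, -0.0017, 0.1417, 0.034],
    [0, 0, 0, 0.0033, -0.0017, 0.2, 0.034],
    [0, 0, 0, 0.0033, -0.0017, 0.2333, 0.034],
    [0, 0, 0, 0.0033, -0.0017, 0.245, 0.034],
    [0, 0, 0, 0.0033, -0.0017, 0.2483, 0.034],
    [0, 0, 0, 0.0033, -0.0017, 0.2483, 0.034],
  ],
)

```text
clock: 22.72
eef_pos: [518.0, 191.9, 54.8]
tcp_rot: [-3.141, -0.001, -0.003]
contact_force: [0.3, -0.5, -0.9]
opening: 0.5
grasp_force: 30.8
```

Scaled: 0.007 m / 0.6 = 0.0117, 0.006 m / 0.6 = 0.01.

Emit:
move_arm(
  motion=[
    [0, 0, 0, 0, 0, 0.0033, 0.034],
    [0, 0, 0, 0, 0, 0.0067, 0.034],
    [0, 0, 0, 0, 0, 0.01, 0.034],
    [0, 0, 0, 0, 0, 0.0117, 0.034],
    [0, 0, 0, 0, 0, 0.0117, 0.034],
  ],
)

```text
clock: 23.35
eef_pos: [517.5, 191.7, 47.2]
tcp_rot: [3.141, 0.0, -0.003]
contact_force: [0.2, 0.2, -1.1]
opening: 0.5
grasp_force: 30.8
```

Scaled: 0.0025 m / 0.6 = 0.0042, 0.002 m / 0.6 = 0.0033.

Emit:
move_arm(
  motion=[
    [0, 0, 0, 0, 0, 0.0017, 0.034],
    [0, 0, 0, 0, 0, 0.0033, 0.034],
    [0, 0, 0, 0, 0, 0.0042, 0.034],
    [0, 0, 0, 0, 0, 0.0042, 0.034],
  ],
)

```text
clock: 23.85
eef_pos: [517.7, 191.9, 45.6]
tcp_rot: [-3.141, -0.0, -0.003]
contact_force: [-2.4, 0.1, 9.7]
opening: 0.502
grasp_force: 31.5
```

Scaled: -0.15 m / 0.6 = -0.25, -0.11 m / 0.6 = -0.1833.

Emit:
move_arm(
  motion=[
    [0, 0, 0, 0, 0, 0, 0.055],
    [0, 0, 0, 0, 0, 0, 0.068],
    [0, 0, 0, 0, 0, 0, 0.068],
    [0, 0, 0, 0, 0, 0, 0.068],
    [0, 0, 0, 0, 0, -0.05, 0.068],
    [0, 0, 0, 0, 0, -0.1167, 0.068],
    [0, 0, 0, 0, 0, -0.1833, 0.068],
    [0, 0, 0, 0, 0, -0.25, 0.068],
  ],
)

```text
clock: 24.85
eef_pos: [517.3, 191.7, 196.0]
tcp_rot: [3.142, 0.0, -0.003]
contact_force: [0.8, 0.3, -0.3]
opening: 0.796
grasp_force: 0.0
```

Scaled: 0.425 m / 0.6 = 0.7083, 0.003 m / 0.6 = 0.005.

Emit:
move_arm(
  motion=[
    [0, 0, 0, 0.005, 0.0667, 0, 0.05],
    [0, 0, 0, 0.0117, 0.1583, 0, 0.05],
    [0, 0, 0, 0.0183, 0.25, 0, 0.05],
    [0, 0, 0, 0.0267, 0.3417, 0, 0.05],
    [0, 0, 0, 0.0333, 0.4333, 0, 0.05],
    [0, 0, 0, 0.0417, 0.525, 0, 0.05],
    [0, 0, 0, 0.05, 0.6167, 0, 0.05],
    [0, 0, 0, 0.0567, 0.7083, 0, 0.05],
  ],
)

```text
clock: 25.85
eef_pos: [550.1, -235.2, 194.8]
tcp_rot: [-3.142, -0.0, -0.003]
contact_force: [0.8, 0.1, 0.1]
opening: 0.586
grasp_force: 0.0
```

Scaled: 0.12 m / 0.6 = 0.2, 0.095 m / 0.6 = 0.1583.

Emit:
move_arm(
  motion=[
    [0, 0, 0, 0.0067, 0.0833, 0, 0.05],
    [0, 0, 0, 0.0117, 0.1583, 0.025, 0.05],
    [0, 0, 0, 0.015, 0.2, 0.075, 0.05],
    [0, 0, 0, 0.015, 0.2, 0.1, 0.05],
    [0, 0, 0, 0.015, 0.2, 0.1, 0.05],
    [0, 0, 0, 0.015, 0.2, 0.1, 0.05],
  ],
)

```text
clock: 26.6
eef_pos: [559.3, -352.5, 135.7]
tcp_rot: [3.141, -0.001, -0.002]
contact_force: [-0.2, 0.4, -0.5]
opening: 0.589
grasp_force: 0.0
```

Run:
```python
from h import *
s=sensors.sense();print(s['clock'],s['eef_pos'],s['tcp_rot'],s['opening'],s['grasp_force'])
p,d=grab_frame('top');P=cloud(d,camera_params('top'))
for x,y in((516,191),(581,206)):
    m=(np.hypot(P[...,0]-x,P[...,1]-y)<33)&(P[...,2]>74)&(P[...,2]<94)
    print(x,m.sum(),P[m].mean(0).round(1),np.ptp(P[m],axis=0).round(1))
```

```text
26.6 [ 559.29989598 -352.5389493   135.68884325] [ 3.14130335e+00 -7.21575463e-04 -2.19740248e-03] 0.5889960155746387 0.0
516 246 [517.1 192.8  82.1] [41.4 41.7 17. ]
581 242 [581.5 207.3  82.5] [41.5 41.1 15.4]
```

The jar is seated level with its neighbour. Now the dropper.

Scaled: 0.098 m / 0.6 = 0.1633, 0.07 m / 0.6 = 0.1167.

Emit:
move_arm(
  motion=[
    [0, 0, 0, 0.0017, 0.0008, 0.0583, 0.05],
    [0, 0, 0, 0.0017, 0.0008, 0.1167, 0.05],
    [0, 0, 0, 0.0017, 0.0008, 0.1633, 0.05],
    [0, 0, 0, 0.0017, 0.0008, 0.1633, 0.05],
    [0, 0, 0, 0.0017, 0.0008, 0.1633, 0.016],
    [0, 0, 0, 0.0017, 0.0008, 0.1633, 0.016],
    [0, 0, 0, 0.0017, 0.0008, 0.1633, 0.016],
    [0, 0, 0, 0.0017, 0.0008, 0.1633, 0.016],
  ],
)

```text
clock: 27.65
eef_pos: [561.0, -354.3, 38.9]
tcp_rot: [3.14, -0.003, -0.003]
contact_force: [-0.3, 1.5, 6.7]
opening: 0.274
grasp_force: 29.7
```

Scaled: -0.165 m / 0.6 = -0.275, -0.16 m / 0.6 = -0.2667.

Emit:
move_arm(
  motion=[
    [0, 0, 0, 0, 0, 0, 0.016],
    [0, 0, 0, 0, 0, -0.0167, 0.016],
    [0, 0, 0, 0, 0, -0.0583, 0.016],
    [0, 0, 0, 0, 0, -0.1167, 0.016],
    [0, 0, 0, 0, 0, -0.175, 0.016],
    [0, 0, 0, 0, 0, -0.2333, 0.016],
    [0, 0, 0, 0, 0, -0.2667, 0.016],
    [0, 0, 0, 0, 0, -0.275, 0.016],
  ],
)

```text
clock: 28.65
eef_pos: [560.2, -354.2, 203.3]
tcp_rot: [3.14, -0.002, -0.003]
contact_force: [-0.7, 0.0, -0.1]
opening: 0.274
grasp_force: 29.6
```

Run:
```python
from h import *
s=sensors.sense();print(s['clock'],s['eef_pos'],s['tcp_rot'],s['opening'],s['grasp_force'])
p,d=grab_frame('scene');save('s4.png',cv2.resize(p[100:350,300:620],(640,500)))
```

```text
28.65 [ 560.24763588 -354.20255649  203.34053071] [ 3.14030443e+00 -1.97305897e-03 -3.26331330e-03] 0.2735705785030085 29.550522237550467
```

View pics/s4.png

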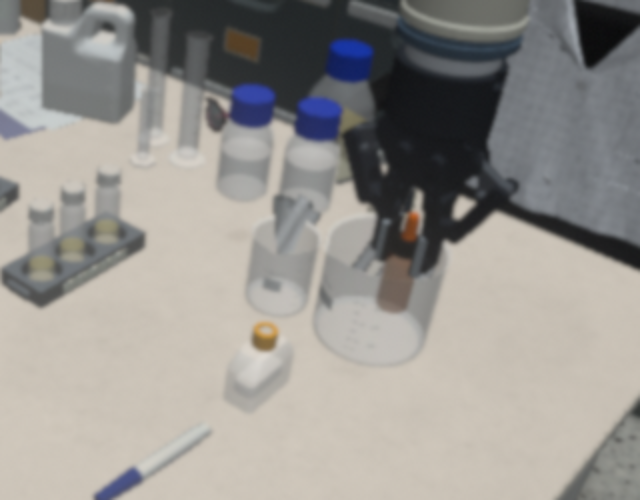

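The dropper is held upright at crop (400,275). I move to the far pocket of its rack at (597,332.5).

Emit:
move_arm(
  motion=[
    [0, 0, 0, 0.0017, -0.0333, 0, 0.016],
    [0, 0, 0, 0.0067, -0.1083, 0, 0.016],
    [0, 0, 0, 0.01, -0.1917, 0, 0.016],
    [0, 0, 0, 0.015, -0.2833, 0, 0.016],
    [0, 0, 0, 0.02, -0.375, 0, 0.016],
    [0, 0, 0, 0.025, -0.4667, 0, 0.016],
    [0, 0, 0, 0.03, -0.5583, 0, 0.016],
    [0, 0, 0, 0.035, -0.6417, 0, 0.016],
  ],
)

```text
clock: 29.7
eef_pos: [580.5, 33.9, 200.3]
tcp_rot: [-3.141, 0.003, -0.003]
contact_force: [0.3, -0.4, -1.3]
opening: 0.274
grasp_force: 29.6
```

Scaled: -0.3 m / 0.6 = -0.5, 0.003 m / 0.6 = 0.005.

Emit:
move_arm(
  motion=[
    [0, 0, 0, 0.005, -0.0833, 0, 0.016],
    [0, 0, 0, 0.01, -0.1667, 0, 0.016],
    [0, 0, 0, 0.0133, -0.25, 0, 0.016],
    [0, 0, 0, 0.0183, -0.3333, 0, 0.016],
    [0, 0, 0, 0.0233, -0.4167, 0, 0.016],
    [0, 0, 0, 0.0267, -0.475, 0, 0.016],
    [0, 0, 0, 0.0283, -0.5, 0, 0.016],
    [0, 0, 0, 0.0283, -0.5, 0, 0.016],
  ],
)

```text
clock: 30.7
eef_pos: [598.9, 331.5, 200.5]
tcp_rot: [3.141, 0.002, -0.002]
contact_force: [0.3, -0.6, -0.9]
opening: 0.27
grasp_force: 29.6
```

Run:
```python
from h import *
s=sensors.sense();print(s['clock'],s['eef_pos'],s['tcp_rot'],s['opening'],s['grasp_force'])
c=camera_params('wrist');p,d=grab_frame('wrist');save('w5.png',p);P=cloud(d,c)
m=(P[...,2]>17)&(P[...,2]<29)&(P[...,0]<700)&(P[...,0]>560)&(abs(P[...,1]-330)<60)
print('droprack',P[m].max(0),P[m].min(0))
```

```text
30.7 [598.90619096 331.50718965 200.53882774] [ 3.14054746e+00  1.73704478e-03 -1.78210981e-03] 0.27016351612467343 29.576705200597644
droprack [632.72723074 364.58718853  26.10827978] [560.03041025 302.94723038  17.00047494]
```

View pics/w5.png

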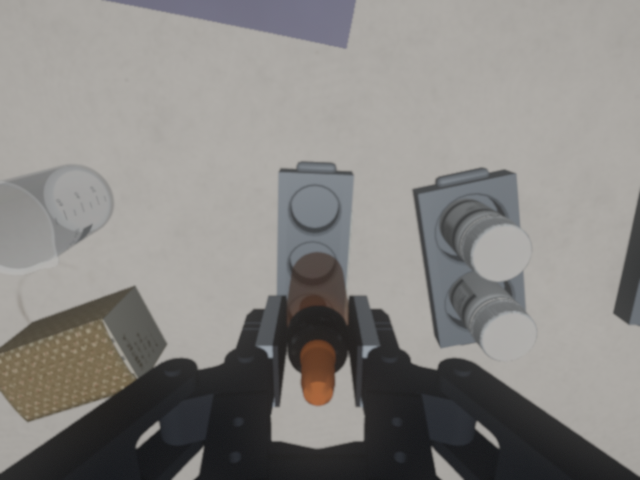

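The far dropper pocket at (315,206) is about (599,332.5) and is free; both jars stand in their rack. I lower the dropper.

Scaled: 0.147 m / 0.6 = 0.245, -0.001 m / 0.6 = -0.0017.

Emit:
move_arm(
  motion=[
    [0, 0, 0, 0, -0.0017, 0.025, 0.016],
    [0, 0, 0, 0, -0.0017, 0.0833, 0.016],
    [0, 0, 0, 0, -0.0017, 0.1417, 0.016],
    [0, 0, 0, 0, -0.0017, 0.2, 0.016],
    [0, 0, 0, 0, -0.0017, 0.23, 0.016],
    [0, 0, 0, 0, -0.0017, 0.2417, 0.016],
    [0, 0, 0, 0, -0.0017, 0.245, 0.016],
    [0, 0, 0, 0, -0.0017, 0.245, 0.016],
  ],
)

```text
clock: 31.75
eef_pos: [600.6, 332.3, 55.8]
tcp_rot: [-3.141, -0.001, -0.003]
contact_force: [-0.1, 0.3, 0.3]
opening: 0.277
grasp_force: 29.6
```

Scaled: 0.006 m / 0.6 = 0.01, 0.004 m / 0.6 = 0.0067.

Emit:
move_arm(
  motion=[
    [0, 0, 0, 0, 0, 0.0033, 0.016],
    [0, 0, 0, 0, 0, 0.0067, 0.016],
    [0, 0, 0, 0, 0, 0.01, 0.016],
    [0, 0, 0, 0, 0, 0.01, 0.016],
  ],
)

```text
clock: 32.25
eef_pos: [599.8, 332.0, 48.6]
tcp_rot: [3.141, 0.0, -0.003]
contact_force: [0.6, 0.6, -0.5]
opening: 0.275
grasp_force: 29.6
```

Scaled: 0.004 m / 0.6 = 0.0067, 0.003 m / 0.6 = 0.005.

Emit:
move_arm(
  motion=[
    [0, 0, 0, 0, 0, 0.0017, 0.016],
    [0, 0, 0, 0, 0, 0.0033, 0.016],
    [0, 0, 0, 0, 0, 0.005, 0.016],
    [0, 0, 0, 0, 0, 0.0067, 0.016],
    [0, 0, 0, 0, 0, 0.0067, 0.016],
  ],
)

```text
clock: 32.88
eef_pos: [600.0, 332.1, 45.0]
tcp_rot: [-3.142, -0.0, -0.003]
contact_force: [-0.9, -0.3, 1.6]
opening: 0.272
grasp_force: 29.8
```

Light contact at the expected height. I release, retreat and pull back.

Scaled: -0.16 m / 0.6 = -0.2667, -0.11 m / 0.6 = -0.1833.

Emit:
move_arm(
  motion=[
    [0, 0, 0, 0, 0, 0.0008, 0.03],
    [0, 0, 0, 0, 0, 0.0008, 0.05],
    [0, 0, 0, 0, 0, 0, 0.05],
    [0, 0, 0, 0, 0, 0, 0.05],
    [0, 0, 0, 0, 0, -0.05, 0.05],
    [0, 0, 0, 0, 0, -0.1167, 0.05],
    [0, 0, 0, 0, 0, -0.1833, 0.05],
    [0, 0, 0, 0, 0, -0.2667, 0.05],
  ],
)

```text
clock: 33.88
eef_pos: [599.4, 331.7, 205.4]
tcp_rot: [3.141, 0.001, -0.003]
contact_force: [-0.4, 1.0, -0.6]
opening: 0.584
grasp_force: 0.0
```

Scaled: -0.12 m / 0.6 = -0.2, -0.09 m / 0.6 = -0.15.

Emit:
move_arm(
  motion=[
    [0, 0, 0, -0.0667, 0, -0.05, 0.05],
    [0, 0, 0, -0.1333, 0, -0.1, 0.05],
    [0, 0, 0, -0.2, 0, -0.15, 0.05],
    [0, 0, 0, -0.2, 0, -0.15, 0.05],
    [0, 0, 0, -0.2, 0, -0.15, 0.05],
    [0, 0, 0, -0.2, 0, -0.15, 0.05],
  ],
)

```text
clock: 34.62
eef_pos: [480.4, 332.1, 293.6]
tcp_rot: [3.141, 0.001, -0.004]
contact_force: [0.9, 0.1, 0.1]
opening: 0.586
grasp_force: 0.0
```

Run:
```python
from h import *
s=sensors.sense();print(s['clock'],s['eef_pos'],s['opening'],s['grasp_force'])
c=camera_params('wrist');p,d=grab_frame('wrist');P=cloud(d,c);save('w6.png',p)
q,d=grab_frame('top');Q=cloud(d,camera_params('top'))
for n,P in(('w',P),('t',Q)):
  for nm,x,y,z0,z1 in(('drop',599,333,85,97),('rdrop',503,336,85,97),('jar',516,191,76,92),('rjar',581,206,76,92),('v',628,24,98,112),('v',575,24,98,112),('v',524,22,98,112)):
    m=(np.hypot(P[...,0]-x,P[...,1]-y)<24)&(P[...,2]>z0)&(P[...,2]<z1)
    if m.sum(): print(n,nm,m.sum(),P[m].mean(0).round(1))
```

```text
34.625 [480.39743594 332.11638793 293.55233121] 0.5861408232673829 0.0
w drop 145 [600.1 331.8  90.6]
w rdrop 111 [502.1 335.3  90.6]
w jar 2005 [517.  194.   82.7]
w rjar 2321 [580.7 208.4  82.7]
t drop 13 [600.  332.7  90.3]
t rdrop 14 [503.2 336.4  88.5]
t jar 236 [517.3 193.1  82.7]
t rjar 237 [581.8 207.3  82.8]
t v 92 [629.   26.8 104.6]
t v 94 [573.4  26.5 104.8]
t v 94 [524.5  23.4 104.6]
```

View pics/w6.png

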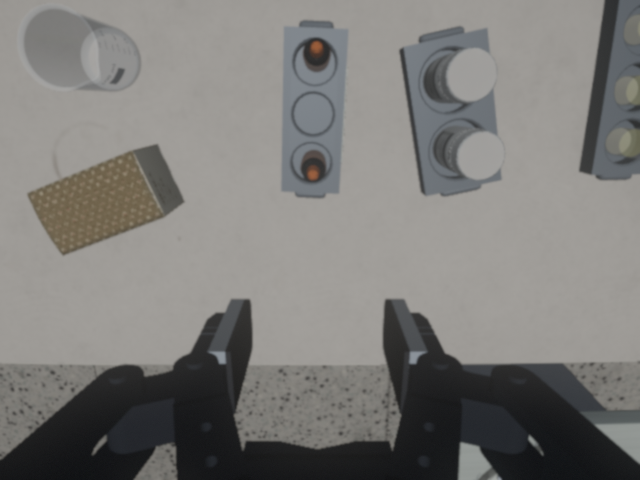

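The droppers stand upright at (317,53) and (313,168), both jars sit in their rack, and all heights match those of the racked ones. I hand the job in.

```bash
python3 -c "
from rig import order
print(order.sign_off())"
```

```text
the job is handed in; nothing more can be done
None
```

The job is handed in at about 35 s of the 131 s allowed: both vials, the dropper and the jar stand upright in free pockets of their own racks, and the racked containers are still in theirs; sign-off returned no verdict.

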